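# Square a selector rail against two fences and clamp it

## Robot

A 6-joint arm with a two-finger parallel gripper is mounted at the origin on the work surface. World frame = base frame: x ahead of the robot, y to its left, z up, the work surface at z = 0. Lengths are in m, angles in rad, forces in N, time in s.
With the tool pointing down it reaches from about 0.375 to 0.925 m from the base axis. Payload 5.7 kg.
Tool frame: the origin (TCP) lies between the finger pads; the fingertips stand 19 mm ahead of it and the grasp point (between the pads) is the TCP; z points along the fingers, x is the direction in which the jaws open and shut, and the axes are right-handed (so a half turn about z gives the same grasp; the last joint's range is limited). The gripper opens to 88 mm and grips with 3 to 60 N. Pads are 20 mm wide; open, the fingers measure 115 mm over their backs; the gripper's body (75 mm by 178 mm) begins 61 mm behind the grasp point.
Start: joints at [1.124, 0.359, 1.51, -0, 1.272, -0.115], TCP at [0.195, 0.567, 0.242] pointing down, gripper open.
Joint ranges: [-2.97, 2.97], [-1.01, 2.36], [0.21, 2.38], [-0.96, 4.11], [0.2, 2.71], [-2.98, 2.98]. Speed limits (rad/s): [2.39, 2.39, 3.14, 3.14, 3.14, 3.14].

## Interface

Orientations are given as a 3x3 rotation matrix whose columns are the frame's x, y, z axes.
In Python, from workcell import arm gives the robot as it stands.
- The arm moves only by the shell command python3 -m handwheel 'ROWS' [OPENING]. ROWS is a JSON object of lists of equal length, an entry for each row: "translation": the shift along the tool's x, y, z in mm, a list of three; "rot": the turn, a rotation vector about the tool's x, y, z in degrees, a list of three. A call has 1 to 8 rows; each row shifts and turns the commanded pose from where the row before left it, along the tool's axes as they then stand; what a row does not reach is not made up. A row lasts 1/8 s, in which the tool goes at most 62.5 mm and 10.7 degrees, less where a joint would pass 70% of its speed; a pose out of reach is approached as far as the arm can. A call is refused whole if a number of a shift passes 62.5 or a number of a turn 10.7, either way. A call with a gripper value outside its range is refused whole. OPENING is the closure, from 0 (fully open) to 1 (shut), set as the call begins (- or left out, the last holds). The fingers move at their own pace and stop on an object; the grip force is fixed at half the most. Time passes only in rows, so rows that do not move let the fingers close. It gives the time, the measured TCP pose, the force and the opening at its end, in the units of the state.
- arm.get_state(): the state, without advancing time (a new reading comes with each control period).
- arm.get_image(name): name is "scene" or "top" or "wrist"; returns a dict with "pixels" (420x560x3 uint8, red, green, blue), "mtx" (3x3 intrinsics, pixels), "position" and "orientation" of the camera in the world. Camera axes: x right, y up, looking along -z (the intrinsics and any distortion apply to the point x, -y, -z); pixel columns grow to the right and rows downward; lengths in m; the calibration is good to about 2 mm. A picture is of the moment at which its call begins. There is no depth.
- arm.hand_in(): hands the job in, once; it reports no verdict.
The state is a dict: "time_s": time; "joints": joint angles; "joint_vel": joint speeds; "tau": joint torques, N m; "tool_pos": TCP position; "eef_rot": TCP orientation; "ft_force": force on the tool from outside, world axes, zero at the start; "torque": the same for the moment, N m; "grip_width": opening from 0.0 (shut) to 1.0 (fully open).
Only numpy, scipy, OpenCV 4.12 (cv2) and the standard library are available. Lean on these libraries where they do the work, as an engineer would, in place of code of your own. Each camera call takes 0.05 s, during which the arm holds its last target. There are 200 camera calls.

## Task

Bring the aluminium selector rail on the plywood board square into the corner, touching both aluminium fences. Then slide the red clamp jaw down its bar onto the rail, pressing on the jaw's arm until it tilts and binds, and after that screw the brass wing handle tight, at least half a turn clockwise seen from above. Let go of everything, with the rail still square to both fences, and leave the loose parts around the board where they are.

Things in the scene. Friction and masses are not known exactly. Their poses are not given: they have to be found in the camera images.
- corner (a point): Fixed point on the top of the plywood board, at the inside corner of the two fixed aluminium fences. In its frame (z up) the rail belongs at negative x and y. Long fence: face is the plane x = 0, from y = 0 to -95 mm. End fence: face is the plane y = 0, from x = 0 to -44 mm. Both are 14 mm thick and stand 22 mm above the board.
- bar_top (a point): Top of the clamp's fixed upright steel bar (20 x 8 mm), at x = +60, y = -40, z = +143 mm of corner, axes parallel to it. The clamp's screw stands 80 mm from the bar towards -x, over the squared rail. The board (15 mm thick, on the table) reaches from x = -120 to +90 and y = -265 to +35 mm of corner.
- rail_center (a point): Centre (half-way up) of the loose aluminium selector rail, 40 (x) x 170 (y) x 28 mm high, about 0.35 kg, flat on the board. Squared, its axes are parallel to corner's and its centre is at x = -20, y = -85 mm there: +x side on the long fence, +y end on the end fence, -y end free on both sides for fingers. Starts 15 to 50 mm from there each way, turned up to 0.3 rad.
- rail_corner (a point): Lower corner of the rail, at +20, +85, -14 mm from its centre in the rail's axes: it belongs at corner.
- jaw (a joint): How far the red jaw has slid down the bar from its top position, m (0 to 0.062). Friction holds it where it is left; about 2 N pushes it down. The foot meets the rail's top at about 0.042 less the screw's advance; pressing on lowers the bar end some 5 to 8 mm more until the jaw binds. A press of 10 to 15 N is plenty.
- jaw_tilt (a joint): Tilt of the red jaw on its bar, rad: 0 level, grows as the foot's end of the arm lifts. From about 0.03 the jaw bites the bar and binds (some 0.04 to 0.06 when pressed down, 0.06 to 0.08 once screwed tight). Bound, it holds the foot's push and stays tilted when let go.
- jaw_push (a point): Black rubber patch on the top face of the red jaw's arm (18 mm wide, 18 mm thick), 34 mm from the bar's axis and 46 mm from the screw's: press down here. Its x axis points from screw to bar, as corner's. The jaw's sleeve round the bar reaches 20 mm from the bar's axis and 11 mm above this face. Pressing on the wing handle does not tilt the jaw.
- screw (a joint): Angle of the screw, rad, growing clockwise seen from above (tightening). Quick thread: handle and foot go down 8 mm a turn, 1.27 mm per rad. Starts at 0 to 0.7, stop at 7.5. Turning takes 0.05 to 0.08 N m; it stays where it is left. Tight means over 2.0 and the foot pressed in 2 mm or more; half a turn after binding gives both.
- wing (a point): Centre of the brass wing handle on top of the screw: a flat upright plate 38 mm long (its x), 10 mm thick (its y: pinch it across this), 26 mm high (z up). It is 38 mm above the top face of the jaw's arm less the screw's advance, and turns with the screw.
- foot (a joint): How far the sprung black foot (24 mm across) under the screw is pressed in, m (0 to 0.006): 5 N per mm, so 0.002 is 10 N of clamping force.
- foot_face (a point): Centre of the foot's underside, on the screw's axis, about 36 mm below the underside of the jaw's arm; 25 to 42 mm above the rail's top at the start.
- lens_c (a point): Bystander: round orange glass dial lens, 54 mm across, 11 mm high, on the table; point half-way up.
- record_spindle_c (a point): Bystander: tiny brass record spindle, flange 28 mm across, 32 mm high, standing on the table; point half-way up.
- lever_c (a point): Bystander: chrome selector lever, 90 mm long with a ball at one end and a dark 26 x 22 x 12 mm block at the other, lying on the table; point in the middle of the block.
- resistor_c (a point): Bystander: grey ceramic resistor, 100 mm long (its x), 18 mm thick at its steel end caps, lying on the table; its centre.
Things that resemble listed ones, but are neither listed nor needed, are in the scene too. Of the things like the part that bears rail_center, leave any that is pink or purple; of the rest the larger one is meant.

How it is judged:
By the outcome, as a careful person would: the job done as asked, in the order asked, and still so for the second after the job is handed in, with the robot touching nothing.
It also fails if it takes over 72 s, if anything falls off the work surface, if the arm or the gripper's body presses on something with over 40 N, if the wrist force passes 120 N, or if a joint passes its speed limit or range.

## Working session

There is one attempt and no reset: what is moved stays moved. The work goes in short steps, Python scripts to look and compute and a shell command to move; the robot and the scene stay as the last step left them, time stands still between calls to the robot, and variables do not carry over. Pictures are saved under pics/ and viewed, about 8 in all and at most 12, crops included, and the job is handed in when it is done.

```bash
ls; mkdir -p pics; python3 - <<'E'
from workcell import arm
import cv2,pickle,numpy as np
np.set_printoptions(precision=4,suppress=True)
for n in ("scene","top"):
    d=arm.get_image(n); pickle.dump(d,open(f"pics/{n}0.pkl","wb"))
    cv2.imwrite(f"pics/{n}0.png",d["pixels"][:,:,::-1])
    print(n,d["mtx"].tolist(),d["position"],d["orientation"], [k for k in d])
print(arm.get_state())
E
```

```text
pics
scene [[424.7111601854682, 0.0, 275.22273187609494], [0.0, 424.7111601854682, 204.48932445846037], [0.0, 0.0, 1.0]] [ 1.0896 -0.1281  0.9568] [[ 0.2056 -0.8304  0.5179]
 [ 0.9786  0.1802 -0.0995]
 [-0.0107  0.5273  0.8496]] ['pixels', 'mtx', 'position', 'orientation']
top [[460.85686077796, 0.0, 279.8276986463806], [0.0, 460.85686077796, 207.68938683795835], [0.0, 0.0, 1.0]] [ 0.4136 -0.0087  1.0324] [[ 0.0002  0.9838 -0.1793]
 [-0.9996  0.0055  0.0291]
 [ 0.0296  0.1792  0.9834]] ['pixels', 'mtx', 'position', 'orientation']
{'time_s': 0.1, 'joints': array([ 1.1239,  0.3594,  1.5113, -0.    ,  1.2725, -0.1151]), 'joint_vel': array([ 0.0006, -0.0009, -0.0032, -0.0008,  0.0014,  0.0003]), 'tau': array([  0.0006, -51.6353, -27.1411,   0.0678,   0.0277,  -0.0001]), 'tool_pos': array([0.1952, 0.5667, 0.2409]), 'eef_rot': array([[ 0.3257,  0.9455, -0.0007],
       [ 0.9455, -0.3257, -0.0015],
       [-0.0017, -0.0002, -1.    ]]), 'ft_force': array([-0.0231, -1.0345, -0.8987]), 'torque': array([ 0.0153, -0.0245,  0.0447]), 'grip_width': 1.0004453518558394}
```

View pics/scene0.png

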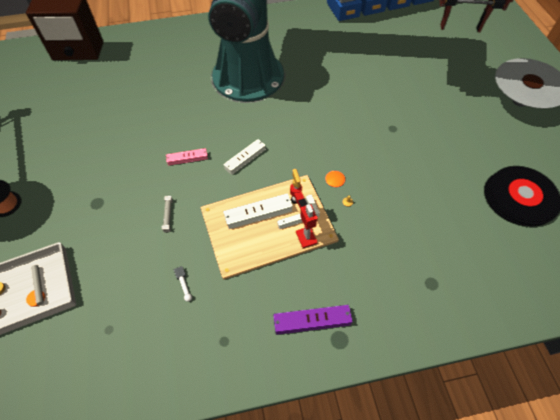

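View pics/top0.png

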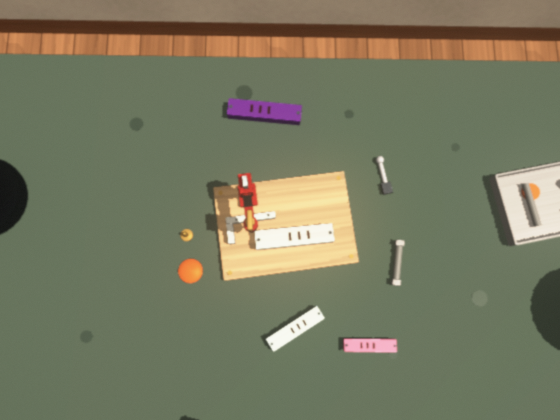

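The top view shows these things that look like rails:
- on the board at about (295,236), white/aluminium
- a smaller white one at (295,328)
- a pink one at (370,345)
- a purple one at (265,111)

I choose the one on the board, since it is the largest that isn't pink or purple. I'll check it in a close crop.

```bash
cat > h.py <<'E'
import numpy as np,cv2
np.set_printoptions(precision=4,suppress=True)
def pt(d,u,v,z):
    "pixel -> world at height z"
    r=np.linalg.inv(d["mtx"])@[u,v,1]; r=d["orientation"]@(r*[1,-1,-1]); p=d["position"]
    return p+r*(z-p[2])/r[2]
def px(d,P):
    c=d["orientation"].T@(np.asarray(P)-d["position"]); c=c*[1,-1,-1]; c=d["mtx"]@c
    return c[:2]/c[2]
E
python3 - <<'E'
import pickle,cv2
from h import *
d=pickle.load(open("pics/top0.pkl","rb"))
c=d["pixels"][160:290,205:365,::-1]
cv2.imwrite("pics/c1.png",cv2.resize(c,None,fx=5,fy=5,interpolation=cv2.INTER_CUBIC)[:600])
E
```

```text
(no output)
```

View pics/c1.png

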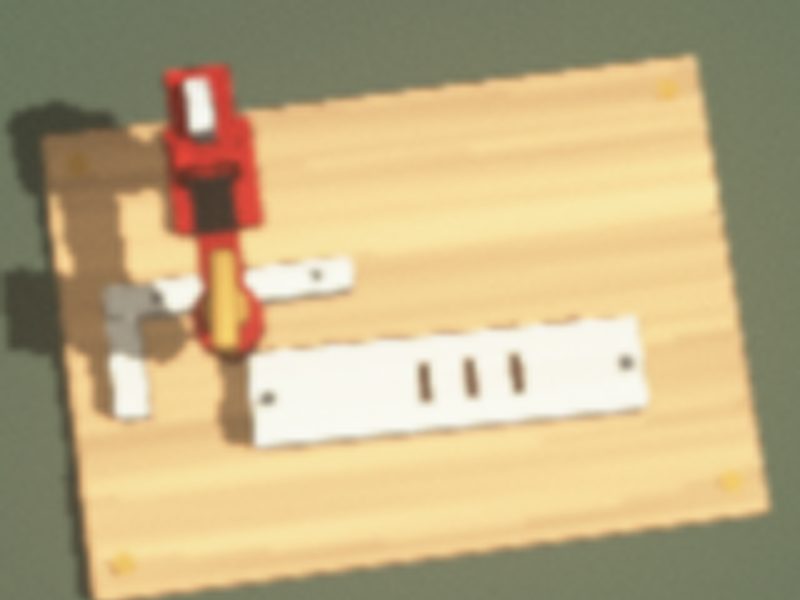

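The crop confirms the choice: the rail is on the board, with crop corners about (250,353), (635,318), (646,408), (255,446). The fences are to its upper left, the red jaw arm points down at (215,200), and the wing is at (225,300), roughly along the arm.

```bash
cat >> h.py <<'E'
def rig(A,B):
    "2D rigid A->B"
    A,B=np.array(A,float),np.array(B,float); a,b=A-A.mean(0),B-B.mean(0)
    t=np.arctan2((a[:,0]*b[:,1]-a[:,1]*b[:,0]).sum(),(a*b).sum())
    R=np.array([[np.cos(t),-np.sin(t)],[np.sin(t),np.cos(t)]])
    o=B.mean(0)-R@A.mean(0); return o,t,R,np.linalg.norm(B-(A@R.T+o),axis=1)
E
python3 - <<'E'
import pickle
from h import *
d=pickle.load(open("pics/top0.pkl","rb"))
f=lambda l,z:[pt(d,205+(u-2)/5,160+(v-2)/5,z)[:2] for u,v in l]
o,t,R,e=rig([(.09,.035),(.09,-.265),(-.12,-.265),(-.12,.035)],f([(43,135),(697,57),(770,512),(93,600)],.015))
print("corner",o,t,e)
r,tr,_,e=rig([(.02,.085),(.02,-.085),(-.02,-.085),(-.02,.085)],f([(250,353),(635,318),(646,408),(255,446)],.043))
print("rail",r,tr,e,"in corner",R.T@(r-o),tr-t)
print("bar", R.T@(f([(199,107)],.158)[0]-o), f([(199,107)],.158))
for n,p in dict(push=(.026,-.04),wing=(-.02,-.04),railend=(-.02,-.17)).items(): print(n,o+R@p)
s=pickle.load(open("pics/scene0.pkl","rb"))
print([px(s,[*(o+R@q),.015]) for q in [(.09,.035),(.09,-.265),(-.12,-.265)]])
E
```

```text
corner [0.5624 0.0653] 0.12972515422264083 [0.0005 0.0007 0.0005 0.0006]
rail [ 0.5324 -0.0687] 0.09696272528117707 [0.0013 0.0007 0.0006 0.0002] in corner [-0.047 -0.129] -0.032762428941463764
bar [ 0.0585 -0.0388] [array([0.6254, 0.0344])]
push [0.5933 0.029 ]
wing [0.5477 0.023 ]
railend [ 0.5645 -0.1059]
[array([337.1998, 239.1391]), array([220.4388, 277.1783]), array([199.0519, 205.9176])]
```

```bash
cat >> h.py <<'E'
O=np.array([.5624,.0653]); T=.1297
def RT(t): return np.array([[np.cos(t),-np.sin(t)],[np.sin(t),np.cos(t)]])
def togo(s,xyz,yaw):
    "tool-frame mm to a world point and turn (deg) for tool x at world yaw, z down"
    E=np.array(s["eef_rot"]); x=np.array([np.cos(yaw),np.sin(yaw),0]); z=np.array([0,0,-1.])
    G=np.c_[x,np.cross(z,x),z]
    from scipy.spatial.transform import Rotation as Q
    print("pos",s["tool_pos"],"shift mm",(E.T@(np.array(xyz)-s["tool_pos"])*1e3).round(1),"rot",Q.from_matrix(E.T@G).as_rotvec(degrees=True).round(1),"shift after rot",(G.T@(np.array(xyz)-s["tool_pos"])*1e3).round(1),"F",s["ft_force"],"w",s["grip_width"],"t",s["time_s"])
def cor(xy): return RT(T).T@(np.array(xy)[:2]-O)*1e3
def wor(x,y): return O+RT(T)@np.array([x,y])/1e3
E
python3 -m handwheel '{"translation":[[0,0,0],[0,0,0],[0,0,0],[0,0,0],[0,0,0],[0,0,0],[0,0,0]],"rot":[[0,0,9.35],[0,0,9.35],[0,0,9.35],[0,0,9.35],[0,0,9.35],[0,0,9.35],[0,0,9.35]]}' 0
python3 - <<'E'
from workcell import arm
from h import *
r=np.array([.5324,-.0687])
g=r+RT(.097)@[0,-.065]; print(g)
togo(arm.get_state(),[*g,.15],.097)
E
```

```text
time_s: 0.98
tool_pos: [0.1953, 0.5669, 0.2411]
eef_rot: [[0.996, 0.091, -0.0], [0.091, -0.996, -0.001], [-0.001, 0.001, -1.0]]
ft_force: [0.8, -0.4, -0.2]
grip_width: 1.0
[ 0.5387 -0.1334]
pos [0.1953 0.5669 0.2411] shift mm [278.2 728.6  91.7] rot [ 0.1  0.  -0.3] shift after rot [274.  730.3  91.1] F [ 0.7525 -0.4198 -0.1822] w 1.0003441170992688 t 0.975
```

```bash
python3 -m handwheel '{"translation":[[20,52,0],[20,52,0],[20,52,0],[20,52,0],[20,52,0],[20,52,0],[20,52,0],[20,52,0]],"rot":[[0,0,0],[0,0,0],[0,0,0],[0,0,0],[0,0,0],[0,0,0],[0,0,0],[0,0,0]]}'
python3 -m handwheel '{"translation":[[20,52,0],[20,52,0],[20,52,0],[20,52,0],[20,52,0],[18,52,40],[0,0,0]],"rot":[[0,0,0],[0,0,0],[0,0,0],[0,0,0],[0,0,0],[0,0,0],[0,0,0]]}'
python3 - <<'E'
from workcell import arm
from h import *
import pickle
r=np.array([.5324,-.0687])
g=r+RT(.097)@[0,-.065]
togo(arm.get_state(),[*g,.15],.097)
d=arm.get_image("wrist"); pickle.dump(d,open("pics/w1.pkl","wb")); cv2.imwrite("pics/w1.png",d["pixels"][:,:,::-1])
print(d["position"],d["orientation"])
for t in [(.02,.085),(.02,-.085),(-.02,-.085),(-.02,.085)]: print(px(d,[*(r+RT(.097)@t),.043]))
E
```

```text
time_s: 1.98
tool_pos: [0.3952, 0.1669, 0.2416]
eef_rot: [[0.995, 0.097, 0.0], [0.097, -0.995, -0.0], [0.0, 0.0, -1.0]]
ft_force: [0.3, 0.3, 0.2]
grip_width: 1.0
time_s: 2.85
tool_pos: [0.54, -0.1289, 0.202]
eef_rot: [[0.996, 0.093, -0.004], [0.093, -0.996, 0.001], [-0.004, -0.001, -1.0]]
ft_force: [-0.6, 0.1, -0.8]
grip_width: 1.001
pos [ 0.54   -0.1289  0.202 ] shift mm [-1.5  4.4 52. ] rot [-0.1  0.2 -0.2] shift after rot [-1.8  4.3 52. ] F [-0.5702  0.0744 -0.8344] w 1.001110861143616 t 2.85
[ 0.5324 -0.053   0.3456] [[ 0.9956 -0.0911 -0.0207]
 [ 0.0933  0.9568  0.2755]
 [-0.0053 -0.2763  0.9611]]
[306.1011  31.6958]
[303.2882 220.4201]
[263.4423 220.4875]
[259.3685  31.9439]
```

View pics/w1.png

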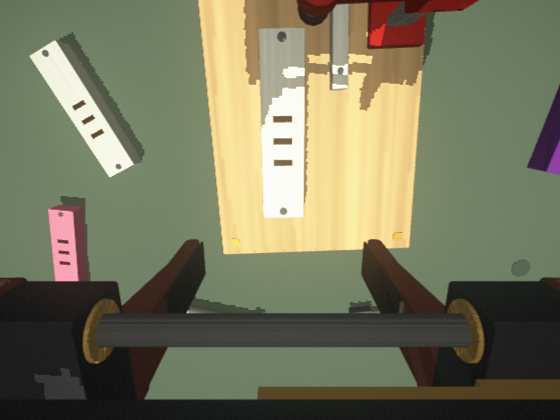

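The wrist picture shows the rail at (260–304, 29–217), within about 3 px of the predicted corners. The free end of the fence is at (340,85). The way down beside the rail is clear, so I descend and grip.

```bash
python3 -m handwheel '{"translation":[[-1.5,2.5,50],[0,0,50],[0,0,45],[0,0,20],[0,0,0]],"rot":[[0,0,0],[0,0,0],[0,0,0],[0,0,0],[0,0,0]]}'
python3 -m handwheel '{"translation":[[0,0,0],[0,0,0],[0,0,0],[0,0,0],[0,0,0],[0,0,0]],"rot":[[0,0,0],[0,0,0],[0,0,0],[0,0,0],[0,0,0],[0,0,0]]}' 0.7
python3 - <<'E'
from workcell import arm
from h import *
s=arm.get_state(); print(s["eef_rot"])
togo(s,[*wor(-20,-150),.037],T)
print(cor(s["tool_pos"]))
E
```

```text
time_s: 3.52
tool_pos: [0.5379, -0.1274, 0.0393]
eef_rot: [[0.995, 0.098, -0.003], [0.098, -0.995, 0.001], [-0.003, -0.002, -1.0]]
ft_force: [0.3, 0.3, -0.2]
grip_width: 0.998
time_s: 4.28
tool_pos: [0.5393, -0.1292, 0.04]
eef_rot: [[0.995, 0.097, -0.0], [0.097, -0.995, -0.0], [-0.0, 0.0, -1.0]]
ft_force: [-0.8, -0.2, 3.5]
grip_width: 0.457
[[ 0.9953  0.0966 -0.    ]
 [ 0.0966 -0.9953 -0.0002]
 [-0.0001  0.0001 -1.    ]]
pos [ 0.5393 -0.1292  0.04  ] shift mm [ 26.7 -40.8   3. ] rot [ 0.   0.  -1.9] shift after rot [ 28.1 -39.8   3. ] F [-0.7831 -0.1893  3.5331] w 0.45662266539755547 t 4.275
[ -48.0605 -189.8499]
```

```bash
python3 -m handwheel '{"translation":[[0,0,0],[7,-11,0],[7,-11,0],[7,-10,0],[0,0,0],[0,0,0]],"rot":[[0,0,-1.9],[0,0,0],[0,0,0],[0,0,0],[0,0,0],[0,0,0]]}'
python3 - <<'E'
from workcell import arm
from h import *
import pickle
s=arm.get_state()
togo(s,[*wor(-20,-150),.04],T)
d=arm.get_image("wrist"); pickle.dump(d,open("pics/w2.pkl","wb")); cv2.imwrite("pics/w2.png",d["pixels"][:,:,::-1])
for q in [(0,-95),(14,-95),(0,0),(-44,0)]: print(px(d,[*wor(*q),.037]))
E
```

```text
time_s: 5.03
tool_pos: [0.5566, -0.0936, 0.0401]
eef_rot: [[0.992, 0.129, 0.001], [0.129, -0.992, 0.001], [0.001, -0.001, -1.0]]
ft_force: [1.6, 4.4, 4.2]
grip_width: 0.453
pos [ 0.5566 -0.0936  0.0401] shift mm [ 6.3 -6.8  0.1] rot [-0.1 -0.1  0. ] shift after rot [ 6.3 -6.8  0.1] F [1.6313 4.3666 4.2485] w 0.45299309383787534 t 5.025
[343.3455 149.4292]
[373.9888 149.4438]
[ 356.8263 -107.4378]
[ 239.2098 -107.498 ]
```

View pics/w2.png

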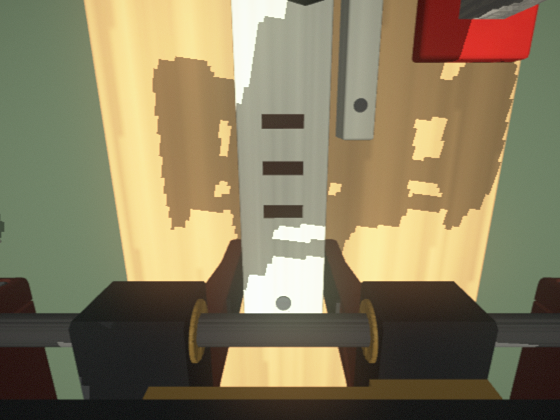

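The rail is parallel to the fence: its right edge runs at u≈326–331 and the fence's left face is at 343–347, a gap of about 6 mm. Now I approach slowly, watching the force.

```bash
python3 -m handwheel '{"translation":[[2,-1,0],[2,-1,0],[1,-1,0],[1,-1,0],[0,0,0],[0,0,0]],"rot":[[0,0,0],[0,0,0],[0,0,0],[0,0,0],[0,0,0],[0,0,0]]}'
python3 -m handwheel '{"translation":[[1,0,0],[1,0,0],[0,0,0],[0,0,0]],"rot":[[0,0,0],[0,0,0],[0,0,0],[0,0,0]]}'
python3 - <<'E'
from workcell import arm
from h import *
s=arm.get_state(); print(cor(s["tool_pos"]),RT(T).T@s["ft_force"][:2],s["torque"])
togo(s,[*wor(-20,-150),.04],T)
E
```

```text
time_s: 5.82
tool_pos: [0.5601, -0.0912, 0.0401]
eef_rot: [[0.991, 0.13, -0.002], [0.13, -0.991, -0.002], [-0.002, 0.001, -1.0]]
ft_force: [-3.0, -4.1, 8.2]
grip_width: 0.453
time_s: 6.32
tool_pos: [0.5611, -0.0908, 0.0401]
eef_rot: [[0.991, 0.13, -0.004], [0.13, -0.991, -0.001], [-0.004, 0.001, -1.0]]
ft_force: [-5.5, -3.9, 10.8]
grip_width: 0.456
[ -21.5088 -154.5984] [-5.9852 -3.1365] [-0.487   0.9169  0.1781]
pos [ 0.5611 -0.0908  0.0401] shift mm [ 1.5 -4.6  0.1] rot [0.  0.2 0.1] shift after rot [ 1.5 -4.6  0.1] F [-5.5292 -3.8843 10.7897] w 0.4555327519468347 t 6.325
```

```bash
python3 -m handwheel '{"translation":[[0,-1.5,0],[0,-1.5,0],[0,-1,0],[0,0,0],[0,0,0]],"rot":[[0,0,0],[0,0,0],[0,0,0],[0,0,0],[0,0,0]]}'
python3 -m handwheel '{"translation":[[0,-1,0],[0,-1,0],[0,0,0],[0,0,0],[0,0,0]],"rot":[[0,0,0],[0,0,0],[0,0,0],[0,0,0],[0,0,0]]}'
python3 - <<'E'
from workcell import arm
from h import *
s=arm.get_state(); print(cor(s["tool_pos"]),RT(T).T@s["ft_force"][:2],s["torque"])
E
python3 -m handwheel '{"translation":[[0,-1,0],[0,-1,0],[0,0,0],[0,0,0],[0,0,0]],"rot":[[0,0,0],[0,0,0],[0,0,0],[0,0,0],[0,0,0]]}'
python3 - <<'E'
from workcell import arm
from h import *
s=arm.get_state(); print(cor(s["tool_pos"]),RT(T).T@s["ft_force"][:2],s["torque"])
E
```

```text
time_s: 6.95
tool_pos: [0.5628, -0.0866, 0.0401]
eef_rot: [[0.992, 0.13, -0.0], [0.13, -0.992, -0.001], [-0.0, 0.001, -1.0]]
ft_force: [-0.2, -4.5, 5.7]
grip_width: 0.455
time_s: 7.58
tool_pos: [0.5626, -0.0848, 0.0401]
eef_rot: [[0.992, 0.13, 0.0], [0.13, -0.992, -0.001], [-0.0, 0.001, -1.0]]
ft_force: [-1.9, -6.2, 6.4]
grip_width: 0.454
[ -19.172  -148.8342] [-2.6619 -5.9413] [-0.9056  0.2179  0.0415]
time_s: 8.2
tool_pos: [0.5623, -0.0828, 0.04]
eef_rot: [[0.992, 0.13, -0.0], [0.13, -0.992, -0.001], [-0.0, 0.001, -1.0]]
ft_force: [-0.8, -6.0, 4.8]
grip_width: 0.452
[ -19.2048 -146.8003] [-1.5637 -5.8071] [-0.8897  0.1839  0.0835]
```

```bash
python3 -m handwheel '{"translation":[[0,-1,0],[0,-1,0],[0,-1,0],[0,0,0],[0,0,0]],"rot":[[0,0,0],[0,0,0],[0,0,0],[0,0,0],[0,0,0]]}'
python3 - <<'E'
from workcell import arm
from h import *
s=arm.get_state(); print(cor(s["tool_pos"]),RT(T).T@s["ft_force"][:2],s["torque"])
E
python3 -m handwheel '{"translation":[[1,0,0],[1,0,0],[0,0,0],[0,0,0],[0,0,0]],"rot":[[0,0,0],[0,0,0],[0,0,0],[0,0,0],[0,0,0]]}'
python3 - <<'E'
from workcell import arm
from h import *
import pickle
s=arm.get_state(); print(cor(s["tool_pos"]),RT(T).T@s["ft_force"][:2],s["torque"])
E
```

```text
time_s: 8.82
tool_pos: [0.5621, -0.081, 0.0401]
eef_rot: [[0.991, 0.13, 0.0], [0.13, -0.991, -0.003], [-0.0, 0.003, -1.0]]
ft_force: [-1.3, -10.6, 4.3]
grip_width: 0.456
[ -19.1835 -145.0385] [ -2.7095 -10.3506] [-1.6777  0.317   0.0834]
time_s: 9.45
tool_pos: [0.5622, -0.0809, 0.04]
eef_rot: [[0.991, 0.131, -0.003], [0.131, -0.991, -0.003], [-0.004, 0.003, -1.0]]
ft_force: [-6.6, -13.4, 9.6]
grip_width: 0.453
[ -19.1019 -144.9626] [ -8.2318 -12.4673] [-1.9973  0.9483  0.1431]
```

```bash
python3 -m handwheel '{"translation":[[0.5,-0.5,0],[0,0,0],[0,0,0]],"rot":[[0,0,0],[0,0,0],[0,0,0]]}'
python3 -m handwheel '{"translation":[[0,0,0],[0,0,0],[0,0,0],[0,0,0]],"rot":[[0,0,0],[0,0,0],[0,0,0],[0,0,0]]}' 0.35
python3 - <<'E'
from workcell import arm
from h import *
import pickle
s=arm.get_state(); print(cor(s["tool_pos"]),RT(T).T@s["ft_force"][:2],s["torque"])
d=arm.get_image("wrist"); t=arm.get_image("top")
pickle.dump((d,t),open("pics/3.pkl","wb"))
a=d["pixels"][0:240,180:430,::-1]; b=t["pixels"][180:280,205:330,::-1]
a=cv2.resize(a,None,fx=1.9,fy=1.9,interpolation=cv2.INTER_CUBIC); b=cv2.resize(b,(325*1,260),interpolation=cv2.INTER_CUBIC)
im=np.zeros((456,800,3),np.uint8); im[:a.shape[0],:475]=a; im[:260,475:]=b
cv2.imwrite("pics/c3.png",im)
E
```

```text
time_s: 9.82
tool_pos: [0.5622, -0.0808, 0.04]
eef_rot: [[0.991, 0.132, -0.004], [0.132, -0.991, -0.004], [-0.004, 0.004, -1.0]]
ft_force: [-7.8, -15.9, 10.1]
grip_width: 0.456
time_s: 10.32
tool_pos: [0.5644, -0.0776, 0.0398]
eef_rot: [[0.992, 0.13, -0.0], [0.13, -0.992, 0.0], [-0.0, -0.0, -1.0]]
ft_force: [-0.2, -1.0, 0.4]
grip_width: 0.648
[ -16.4895 -141.9382] [-0.28   -0.9331] [-0.0728  0.042   0.0187]
```

View pics/c3.png

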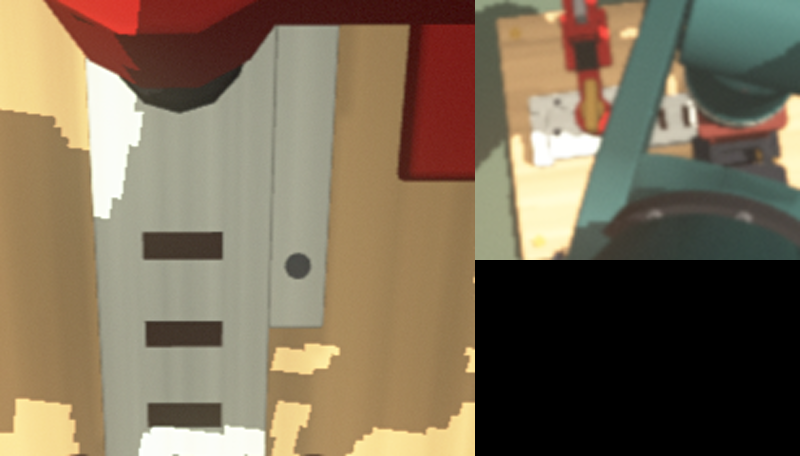

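The close view shows the rail's right edge flush along the fence to its end at (270,325), with no gap or wedge. The contact forces were about 8 N in x and 12–16 N in y. Now I go up and turn 90° for the clamp.

```bash
python3 -m handwheel '{"translation":[[0,0,-20],[0,0,-50],[0,0,-60],[0,0,-60],[0,0,-10],[0,0,0],[0,0,0],[0,0,0]],"rot":[[0,0,0],[0,0,0],[0,0,0],[0,0,-10],[0,0,-10],[0,0,-10],[0,0,-10],[0,0,-10]]}'
python3 -m handwheel '{"translation":[[0,0,0],[0,0,0],[0,0,0],[0,0,0],[0,0,0]],"rot":[[0,0,-10],[0,0,-10],[0,0,-10],[0,0,-10],[0,0,0]]}' 1
python3 - <<'E'
from workcell import arm
from h import *
import pickle
s=arm.get_state(); print(cor(s["tool_pos"]),s["joints"])
togo(s,[*wor(27,-40),.2],T+np.pi/2)
d=arm.get_image("wrist"); t=arm.get_image("top"); c=arm.get_image("scene")
pickle.dump((d,t,c),open("pics/4.pkl","wb"))
im=np.zeros((600,800,3),np.uint8); im[:420,:560]=d["pixels"][:,:,::-1]
q=c["pixels"][150:280,190:350,::-1]
im[420:,:240]=cv2.resize(q,None,fx=1.5,fy=1.5)[:180]
cv2.imwrite("pics/c4.png",d["pixels"][:,:,::-1]); 
a=cv2.resize(q,None,fx=5,fy=5,interpolation=cv2.INTER_CUBIC)[:600]; cv2.imwrite("pics/s4.png",a)
E
```

```text
time_s: 11.42
tool_pos: [0.5642, -0.0777, 0.24]
eef_rot: [[0.533, 0.846, -0.0], [0.846, -0.533, -0.0], [-0.0, -0.0, -1.0]]
ft_force: [0.8, -0.2, -0.3]
grip_width: 0.647
time_s: 12.05
tool_pos: [0.5642, -0.0778, 0.2399]
eef_rot: [[-0.128, 0.992, -0.0], [0.992, 0.128, 0.0], [0.0, -0.0, -1.0]]
ft_force: [-0.2, -0.0, -0.8]
grip_width: 0.12
[ -16.6782 -142.0993] [-0.2582  0.317   1.5792 -0.      1.2456 -1.9574]
pos [ 0.5642 -0.0778  0.2399] shift mm [102.2  43.6  39.9] rot [-0.  -0.  -0.1] shift after rot [102.1  43.7  39.9] F [-0.167  -0.0323 -0.8431] w 0.12003836418406398 t 12.05
```

View pics/s4.png

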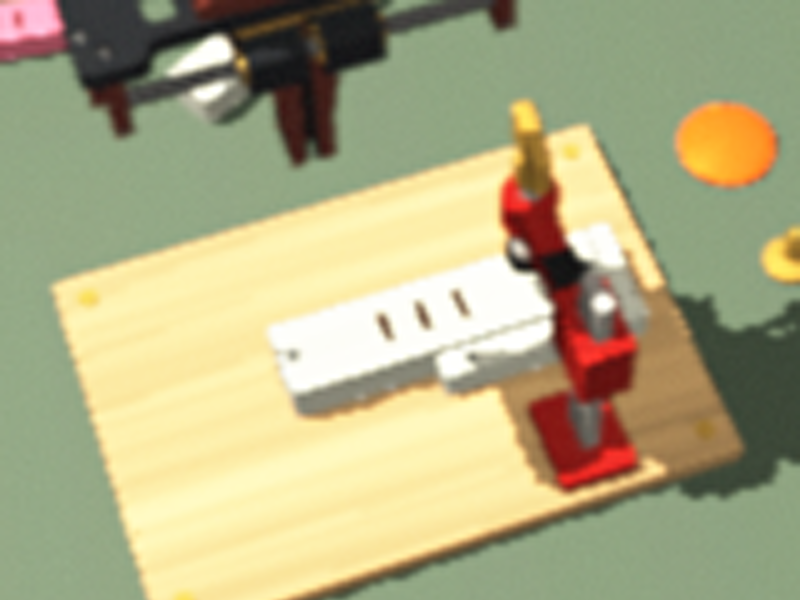

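The scene crop shows the rail against both fences and the patch at about (560,265). The wing at (530,145) lies nearly along the arm. I'll work out the height of the arm face and the wing's yaw.

```bash
python3 - <<'E'
import pickle
from h import *
d,t,c=pickle.load(open("pics/4.pkl","rb")); t0=pickle.load(open("pics/top0.pkl","rb"))
for z in (.12,.13,.14,.15): print(z,(px(c,[*wor(27,-40),z])-[190,150])*5+2,(px(t0,[*wor(27,-40),z])-[205,160])*5+2)
a,b=[pt(t0,205+u/5,160+v/5,.18)[:2] for u,v in ((226,348),(222,252))]
print(np.arctan2(*(b-a)[::-1])-T, cor((a+b)/2), np.linalg.norm(a-b))
# scene wing top edge ends
E
```

```text
0.12 [559.8506 277.9688] [215.3248 204.4983]
0.13 [560.7668 266.5105] [214.3456 199.618 ]
0.14 [561.6991 254.8507] [213.3453 194.6322]
0.15 [562.648  242.9839] [212.323  189.5372]
-0.07675106611739754 [-22.4103 -40.5525] 0.03632350110470015
```

```bash
python3 -m handwheel '{"translation":[[51,22,0],[51,22,0],[0,0,20],[0,0,0]],"rot":[[0,0,0],[0,0,0],[0,0,0],[0,0,0]]}'
python3 - <<'E'
from workcell import arm
from h import *
import pickle
s=arm.get_state(); print(cor(s["tool_pos"])); togo(s,[*wor(27,-40),.2],T+np.pi/2)
d=arm.get_image("wrist"); pickle.dump(d,open("pics/w5.pkl","wb"));cv2.imwrite("pics/w5.png",d["pixels"][:,:,::-1])
E
```

```text
time_s: 12.7
tool_pos: [0.5936, 0.0297, 0.2186]
eef_rot: [[-0.129, 0.992, -0.003], [0.992, 0.129, -0.0], [0.0, -0.003, -1.0]]
ft_force: [0.1, -0.4, 0.2]
grip_width: 0.003
[ 26.3673 -39.3779]
pos [0.5936 0.0297 0.2186] shift mm [-0.6  0.7 18.6] rot [-0.2 -0.  -0. ] shift after rot [-0.6  0.6 18.6] F [ 0.0886 -0.4312  0.2355] w 0.0032367123469387122 t 12.7
```

View pics/w5.png

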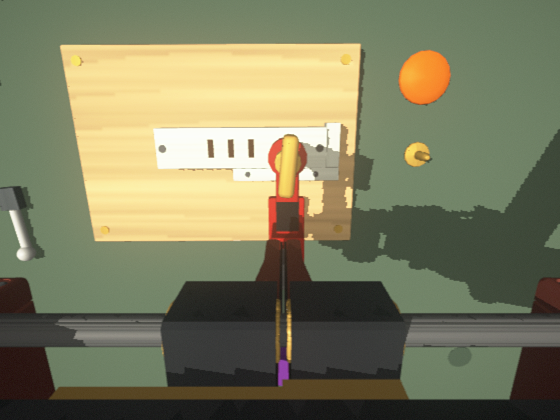

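The picture shows the closed fingers just beyond the patch at (287,215), the wing at (289,165) along the arm, and the rail in the corner. The arm face is at z≈0.130. I descend onto the patch.

```bash
python3 -m handwheel '{"translation":[[0,0,30],[0,0,30],[0,0,6],[0,0,4],[0,0,4],[0,0,4],[0,0,0]],"rot":[[0,0,0],[0,0,0],[0,0,0],[0,0,0],[0,0,0],[0,0,0],[0,0,0]]}'
python3 -m handwheel '{"translation":[[0,0,4],[0,0,4],[0,0,4],[0,0,4],[0,0,0]],"rot":[[0,0,0],[0,0,0],[0,0,0],[0,0,0],[0,0,0]]}'
python3 -c "
from workcell import arm
from h import *
s=arm.get_state(); print(cor(s['tool_pos']))"
```

```text
time_s: 13.62
tool_pos: [0.5948, 0.0289, 0.142]
eef_rot: [[-0.129, 0.992, 0.0], [0.992, 0.129, -0.0], [-0.0, 0.0, -1.0]]
ft_force: [0.5, -0.1, 0.6]
grip_width: 0.004
time_s: 14.25
tool_pos: [0.5944, 0.029, 0.1254]
eef_rot: [[-0.129, 0.992, -0.001], [0.992, 0.129, -0.0], [0.0, -0.001, -1.0]]
ft_force: [-0.0, 0.1, 1.0]
grip_width: 0.004
[ 27.0034 -40.177 ]
```

```bash
python3 -m handwheel '{"translation":[[0,0,3],[0,0,3],[0,0,2],[0,0,0]],"rot":[[0,0,0],[0,0,0],[0,0,0],[0,0,0]]}'
python3 -m handwheel '{"translation":[[0,0,1.5],[0,0,1.5],[0,0,0]],"rot":[[0,0,0],[0,0,0],[0,0,0]]}'
python3 -m handwheel '{"translation":[[0,0,1],[0,0,1],[0,0,0]],"rot":[[0,0,0],[0,0,0],[0,0,0]]}'
```

```text
time_s: 14.75
tool_pos: [0.5946, 0.0289, 0.1177]
eef_rot: [[-0.129, 0.992, -0.001], [0.992, 0.129, -0.0], [-0.0, -0.001, -1.0]]
ft_force: [-0.4, 0.7, 0.7]
grip_width: 0.004
time_s: 15.12
tool_pos: [0.595, 0.0289, 0.1153]
eef_rot: [[-0.129, 0.992, 0.0], [0.992, 0.129, -0.0], [-0.0, 0.0, -1.0]]
ft_force: [-1.7, -0.7, 3.4]
grip_width: 0.006
time_s: 15.5
tool_pos: [0.5952, 0.0289, 0.1139]
eef_rot: [[-0.13, 0.992, 0.001], [0.992, 0.13, -0.0], [-0.0, 0.001, -1.0]]
ft_force: [-3.0, 0.2, 9.5]
grip_width: 0.004
```

```bash
python3 -m handwheel '{"translation":[[0,0,1],[0,0,0],[0,0,0]],"rot":[[0,0,0],[0,0,0],[0,0,0]]}'
python3 -m handwheel '{"translation":[[0,0,1],[0,0,0],[0,0,0]],"rot":[[0,0,0],[0,0,0],[0,0,0]]}'
```

```text
time_s: 15.88
tool_pos: [0.5952, 0.0289, 0.1132]
eef_rot: [[-0.13, 0.992, 0.001], [0.992, 0.13, -0.0], [-0.0, 0.001, -1.0]]
ft_force: [-2.5, -0.5, 11.6]
grip_width: 0.005
time_s: 16.25
tool_pos: [0.5953, 0.0289, 0.1125]
eef_rot: [[-0.13, 0.992, 0.002], [0.992, 0.13, -0.0], [-0.0, 0.001, -1.0]]
ft_force: [-2.9, -0.3, 13.6]
grip_width: 0.005
```

```bash
python3 -m handwheel '{"translation":[[0,0,-10],[0,0,-30],[0,0,-40],[0,-24,-10],[0,-23,0],[0,0,0],[0,0,0]],"rot":[[0,0,0],[0,0,0],[0,0,0],[0,0,0],[0,0,4],[0,0,0],[0,0,0]]}' 
python3 -m handwheel '{"translation":[[0,0,0],[0,0,0],[0,0,0]],"rot":[[0,0,0],[0,0,0],[0,0,0]]}' 0.5
python3 - <<'E'
from workcell import arm
from h import *
import pickle
s=arm.get_state(); print(cor(s["tool_pos"])); togo(s,[*wor(-19,-40),.2],T+np.pi/2)
d=arm.get_image("wrist"); c=arm.get_image("scene"); t=arm.get_image("top"); pickle.dump((d,c,t),open("pics/6.pkl","wb"))
im=np.zeros((600,800,3),np.uint8); im[:420,:560]=d["pixels"][:,:,::-1]
im[:240,560:]=cv2.resize(c["pixels"][165:245,260:340,::-1],(240,240),interpolation=cv2.INTER_CUBIC)
im[240:480,560:]=cv2.resize(t["pixels"][170:250,205:285,::-1],(240,240),interpolation=cv2.INTER_CUBIC)
cv2.imwrite("pics/c6.png",im)
E
```

```text
time_s: 17.12
tool_pos: [0.5491, 0.0228, 0.201]
eef_rot: [[-0.061, 0.998, 0.001], [0.998, 0.061, -0.0], [-0.0, 0.001, -1.0]]
ft_force: [0.3, -0.5, 0.5]
grip_width: 0.002
time_s: 17.5
tool_pos: [0.5485, 0.0229, 0.2007]
eef_rot: [[-0.06, 0.998, -0.0], [0.998, 0.06, -0.0], [-0.0, -0.0, -1.0]]
ft_force: [-0.7, -0.4, 0.2]
grip_width: 0.308
[-19.2791 -40.2606]
pos [0.5485 0.0229 0.2007] shift mm [0.3 0.3 0.7] rot [-0.  0. -4.] shift after rot [0.3 0.3 0.7] F [-0.7042 -0.3723  0.2475] w 0.30821836410922243 t 17.5
```

View pics/c6.png

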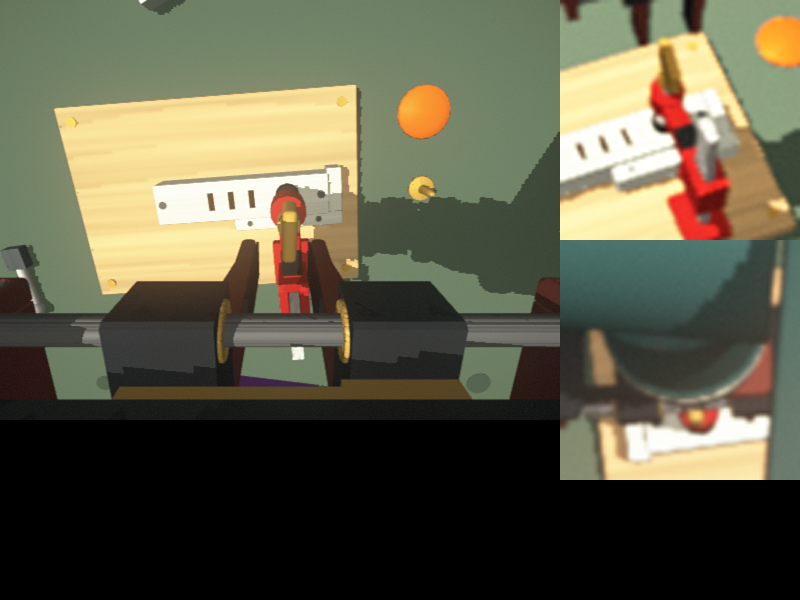

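The wrist view shows the wing at about (289,212)–(291,265), between the open fingertips, whose tips are at (250,240) and (320,240). The arm is lower and tilted. I'll compare this with the prediction.

```bash
python3 - <<'E'
import pickle
from h import *
d,c,t=pickle.load(open("pics/6.pkl","rb"))
for z in (.14,.15): 
    print(z,[pt(d,u,v,z)[:2]*1 for u,v in ((288,212),(291,265))],[cor(pt(d,u,v,z)) for u,v in ((288,212),(291,265))], px(d,[*wor(-39,-40),z]),px(d,[*wor(0,-40),z]))
im=d["pixels"][180:300,230:350,::-1]
cv2.imwrite("pics/c7.png",cv2.resize(im,(600,600),interpolation=cv2.INTER_CUBIC))
E
```

```text
0.14 [array([0.533 , 0.0258]), array([0.5719, 0.0305])] [array([-34.2242, -35.3547]), array([  4.9501, -35.7674])] [280.6039 205.6361] [284.5476 258.971 ]
0.15 [array([0.53  , 0.0255]), array([0.567 , 0.0299])] [array([-37.2555, -35.3084]), array([  0.0013, -35.7009])] [280.4875 209.8745] [284.6147 265.3994]
```

View pics/c7.png

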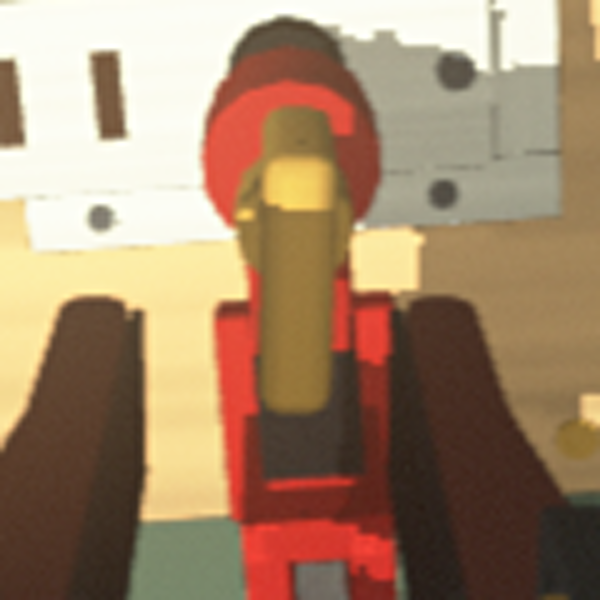

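```bash
python3 -m handwheel '{"translation":[[3.5,0.5,0],[0,0,30],[0,0,27],[0,0,10],[0,0,0]],"rot":[[0,0,0],[0,0,1],[0,0,0],[0,0,0],[0,0,0]]}'
python3 -m handwheel '{"translation":[[0,0,0],[0,0,0],[0,0,0],[0,0,0],[0,0,0]],"rot":[[0,0,0],[0,0,0],[0,0,0],[0,0,0],[0,0,0]]}' 1
python3 -c "
from workcell import arm
from h import *
s=arm.get_state(); print(cor(s['tool_pos']),s['torque'],s['joints'][5])"
```

```text
time_s: 18.27
tool_pos: [0.5482, 0.0265, 0.1336]
eef_rot: [[-0.043, 0.999, -0.001], [0.999, 0.043, 0.0], [0.0, -0.001, -1.0]]
ft_force: [-0.2, 1.0, 0.1]
grip_width: 0.505
time_s: 18.9
tool_pos: [0.5489, 0.0265, 0.1344]
eef_rot: [[-0.042, 0.999, 0.001], [0.999, 0.042, 0.0], [0.0, 0.001, -1.0]]
ft_force: [0.6, 1.8, 4.3]
grip_width: 0.193
[-18.4208 -36.6874] [ 0.3299 -0.018   0.0267] -1.6910167963993556
```

```bash
python3 -m handwheel '{"translation":[[0,0,0],[0,0,0],[0,0,0]],"rot":[[0,0,0],[0,0,0],[0,0,0]]}'
python3 - <<'E'
from workcell import arm
from h import *
s=arm.get_state(); print(cor(s['tool_pos']),s['torque'])
d=arm.get_image("wrist")
im=d["pixels"][180:300,210:370,::-1]
cv2.imwrite("pics/c8.png",cv2.resize(im,(800,600),interpolation=cv2.INTER_CUBIC))
E
```

```text
time_s: 19.27
tool_pos: [0.5488, 0.0265, 0.1342]
eef_rot: [[-0.043, 0.999, 0.001], [0.999, 0.043, 0.0], [0.0, 0.001, -1.0]]
ft_force: [0.3, 1.6, 5.3]
grip_width: 0.195
[-18.4835 -36.7535] [ 0.4263 -0.0838  0.0156]
```

View pics/c8.png

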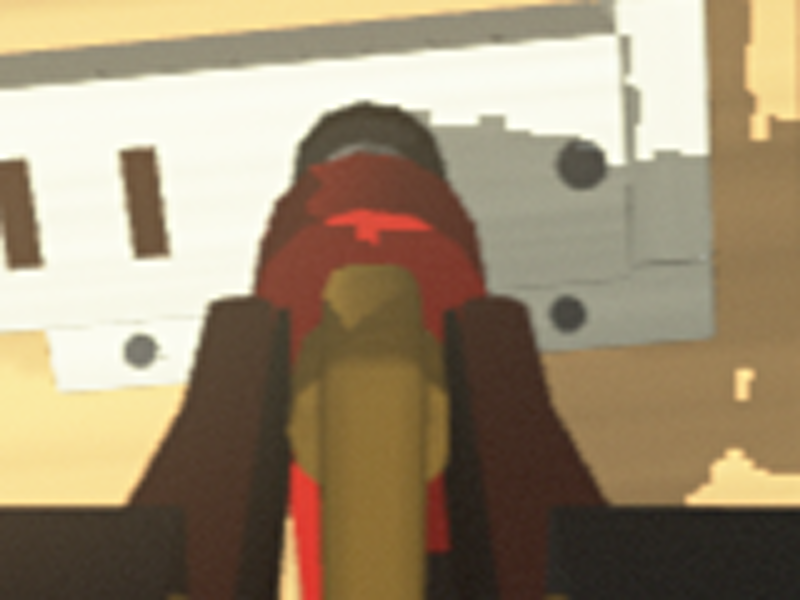

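The crop shows the fingertips pinching the round brass hub (17 mm wide) below the plate, at (290–450,420), and not the plate itself. I open, go 9 mm higher, and grip the plate.

```bash
python3 -m handwheel '{"translation":[[0,0,0],[0,0,0],[0,0,-9],[0,0,0]],"rot":[[0,0,0],[0,0,0],[0,0,0],[0,0,0]]}' 0.65
python3 -m handwheel '{"translation":[[0,0,0],[0,0,0],[0,0,0],[0,0,0],[0,0,0]],"rot":[[0,0,0],[0,0,0],[0,0,0],[0,0,0],[0,0,0]]}' 1
```

```text
time_s: 19.82
tool_pos: [0.549, 0.0262, 0.1437]
eef_rot: [[-0.043, 0.999, 0.001], [0.999, 0.043, -0.0], [-0.0, 0.001, -1.0]]
ft_force: [-0.2, -0.8, -0.1]
grip_width: 0.35
time_s: 20.45
tool_pos: [0.5484, 0.0265, 0.1429]
eef_rot: [[-0.043, 0.999, -0.0], [0.999, 0.043, 0.0], [0.0, -0.0, -1.0]]
ft_force: [0.3, 1.1, 1.1]
grip_width: 0.168
```

```bash
python3 -m handwheel '{"translation":[[0,0,0],[0,0,0],[0,0,0]],"rot":[[0,0,0],[0,0,0],[0,0,0]]}'
python3 -c "
from workcell import arm
from h import *
s=arm.get_state(); print(cor(s['tool_pos']),s['torque'],s['ft_force'])"
```

```text
time_s: 20.82
tool_pos: [0.5484, 0.0264, 0.1429]
eef_rot: [[-0.043, 0.999, -0.0], [0.999, 0.043, 0.0], [0.0, -0.0, -1.0]]
ft_force: [0.5, 2.6, 1.1]
grip_width: 0.169
[-18.8991 -36.7454] [ 0.3931  0.0697 -0.0593] [0.4654 2.623  1.147 ]
```

```bash
python3 -m handwheel '{"translation":[[0,0,0],[0,0,0],[0,0,-5],[0,0,0]],"rot":[[0,0,0],[0,0,0],[0,0,0],[0,0,0]]}' 0.7
python3 -m handwheel '{"translation":[[0,0,0],[0,0,0],[0,0,0],[0,0,0],[0,0,0],[0,0,0]],"rot":[[0,0,0],[0,0,0],[0,0,0],[0,0,0],[0,0,0],[0,0,0]]}' 1
python3 -c "
from workcell import arm
from h import *
s=arm.get_state(); print(cor(s['tool_pos']),s['torque'],s['ft_force'])"
```

```text
time_s: 21.32
tool_pos: [0.5489, 0.0262, 0.1484]
eef_rot: [[-0.043, 0.999, 0.001], [0.999, 0.043, -0.0], [-0.0, 0.001, -1.0]]
ft_force: [-0.8, -0.8, -0.4]
grip_width: 0.302
time_s: 22.08
tool_pos: [0.5485, 0.0265, 0.1479]
eef_rot: [[-0.042, 0.999, -0.0], [0.999, 0.042, 0.0], [0.0, -0.0, -1.0]]
ft_force: [-0.6, 0.3, -0.4]
grip_width: 0.112
[-18.8414 -36.6853] [0.3747 0.0032 0.0835] [-0.5929  0.2717 -0.4351]
```

The width is 9.9 mm, so the grip is on the plate. Now I turn clockwise (positive about tool z), following it down slightly.

```bash
python3 -m handwheel '{"translation":[[0,0,0.1],[0,0,0.1],[0,0,0.1],[0,0,0.1],[0,0,0.1],[0,0,0.1]],"rot":[[0,0,5],[0,0,10],[0,0,10],[0,0,10],[0,0,10],[0,0,0]]}'
python3 -c "
from workcell import arm
from h import *
s=arm.get_state(); print(cor(s['tool_pos']),s['torque'],s['ft_force'],s['joints'][5])"
```

```text
time_s: 22.82
tool_pos: [0.5485, 0.0262, 0.1472]
eef_rot: [[0.675, 0.738, -0.0], [0.738, -0.675, -0.001], [-0.0, 0.0, -1.0]]
ft_force: [1.5, 1.2, -0.6]
grip_width: 0.112
[-18.8323 -36.9923] [-0.2822  0.1161  0.0345] [ 1.4967  1.2228 -0.5864] -0.9071771721840719
```

```bash
python3 -m handwheel '{"translation":[[0,0,0.1],[0,0,0.1],[0,0,0.1],[0,0,0.1],[0,0,0.1],[0,0,0.1],[0,0,0.1],[0,0,0]],"rot":[[0,0,10],[0,0,10],[0,0,10],[0,0,10],[0,0,10],[0,0,10],[0,0,10],[0,0,0]]}'
python3 -c "
from workcell import arm
from h import *
s=arm.get_state(); print(cor(s['tool_pos']),s['torque'],s['ft_force'],s['joints'][5])"
```

```text
time_s: 23.82
tool_pos: [0.5495, 0.027, 0.1465]
eef_rot: [[0.924, -0.382, 0.002], [-0.382, -0.924, 0.001], [0.001, -0.002, -1.0]]
ft_force: [4.1, 2.6, -3.7]
grip_width: 0.112
[-17.7091 -36.3401] [ 0.5253 -0.1613 -0.0891] [ 4.1075  2.5557 -3.6589] 0.31372889943715804
```

```bash
python3 -m handwheel '{"translation":[[0,0,0.1],[0,0,0.1],[0,0,0.1],[0,0,0.1],[0,0,0.1],[0,0,0.1],[0,0,0.1],[0,0,0]],"rot":[[0,0,10],[0,0,10],[0,0,10],[0,0,10],[0,0,10],[0,0,10],[0,0,10],[0,0,0]]}'
python3 -c "
from workcell import arm
from h import *
s=arm.get_state(); print(cor(s['tool_pos']),s['torque'],s['ft_force'],s['joints'][5])"
```

```text
time_s: 24.82
tool_pos: [0.5502, 0.0263, 0.1459]
eef_rot: [[-0.043, -0.999, 0.003], [-0.999, 0.043, 0.0], [-0.0, -0.003, -1.0]]
ft_force: [5.2, 1.7, -6.0]
grip_width: 0.109
[-17.1348 -37.0483] [ 0.152  -0.5136 -0.011 ] [ 5.2016  1.6865 -5.9642] 1.535481186872342
```

```bash
python3 -m handwheel '{"translation":[[0,0,0.4],[0,0,0.4],[0,0,0.3],[0,0,0]],"rot":[[0,0,10],[0,0,10],[0,0,10],[0,0,0]]}'
python3 -m handwheel '{"translation":[[0,0,0],[0,0,0],[0,0,0],[0,0,0]],"rot":[[0,0,0],[0,0,0],[0,0,0],[0,0,0]]}' 0.7
python3 -m handwheel '{"translation":[[0,0,-20],[0,0,-40],[0,0,-40],[0,-60,0],[0,-60,0],[0,-60,0],[0,-60,0],[0,0,0]],"rot":[[0,0,0],[0,0,0],[0,0,0],[0,0,0],[0,0,0],[0,0,0],[0,0,0],[0,0,0]]}'
python3 -c "
from workcell import arm
from h import *
s=arm.get_state(); print(cor(s['tool_pos']),s['joints'])"
```

```text
time_s: 25.32
tool_pos: [0.5499, 0.0257, 0.1451]
eef_rot: [[-0.534, -0.845, 0.003], [-0.845, 0.534, -0.001], [-0.0, -0.003, -1.0]]
ft_force: [4.4, -1.9, -2.1]
grip_width: 0.115
time_s: 25.82
tool_pos: [0.5482, 0.0264, 0.1447]
eef_rot: [[-0.538, -0.843, -0.001], [-0.843, 0.538, 0.0], [0.0, 0.0, -1.0]]
ft_force: [-0.5, 0.1, 0.7]
grip_width: 0.3
time_s: 26.82
tool_pos: [0.7532, -0.1056, 0.2429]
eef_rot: [[-0.54, -0.842, 0.0], [-0.842, 0.54, -0.001], [0.001, -0.0, -1.0]]
ft_force: [-1.3, 0.4, -0.2]
grip_width: 0.304
[ 167.1365 -194.1956] [-0.2297  0.5941  1.1071 -0.0007  1.4401  1.9114]
```

```bash
python3 -m handwheel '{"translation":[[55,7,0],[55,7,0],[55,7,0],[55,7,0],[55,7,0],[55,7,0],[55,7,0],[0,0,0]],"rot":[[0,0,0],[0,0,0],[0,0,0],[0,0,0],[0,0,0],[0,0,0],[0,0,0],[0,0,0]]}'
python3 - <<'E'
from workcell import arm
from h import *
import pickle
t=arm.get_image("top");c=arm.get_image("scene"); pickle.dump((t,c),open("pics/9.pkl","wb"))
im=np.zeros((600,800,3),np.uint8); R=lambda a,w,h:cv2.resize(a[:,:,::-1],(w,h),interpolation=cv2.INTER_CUBIC)
im[:300,:400]=R(t["pixels"][170:260,205:325],400,300); im[:300,400:]=R(c["pixels"][165:255,220:340],400,300)
im[300:,:400]=R(t["pixels"],400,300); im[300:,400:]=R(c["pixels"],400,300)
cv2.imwrite("pics/c9.png",im)
E
```

```text
time_s: 27.82
tool_pos: [0.4991, -0.4025, 0.245]
eef_rot: [[-0.541, -0.841, -0.001], [-0.841, 0.541, -0.0], [0.001, 0.001, -1.0]]
ft_force: [-0.1, 0.3, 0.1]
grip_width: 0.296
```

View pics/c9.png

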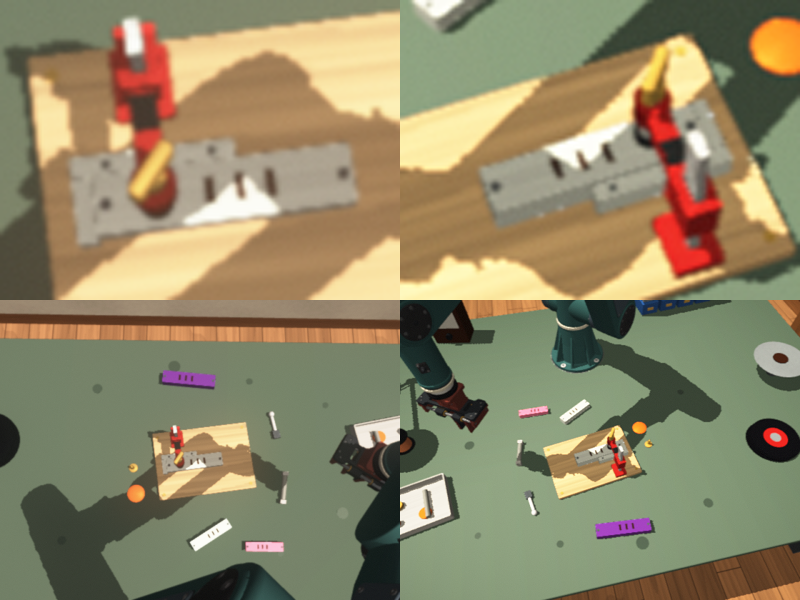

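```bash
python3 -c "
from workcell import arm
print(arm.hand_in())"
```

```text
the job is handed in; nothing more can be done
None
```

I finished the job in the order asked and handed it in at about 28 s of the 72 s allowed. The interface reported no verdict.

- **Rail:** I gripped its free end and pressed it onto both fences, with about 8 N against the long fence and 12–16 N against the end fence, then let go. The wrist close-up taken right after shows its edge flush along the long fence. In the last top view its edge runs at about 0.135 rad, against 0.13 for the board.
- **Jaw:** I pushed on the patch to 13.6 N. The patch went down about 3.5 mm after the foot met the rail, which is roughly 6 mm at the bar end. A picture after lifting off showed the jaw still tilted.
- **Wing handle:** My first two grips came out too wide. A picture showed the first was on the round hub, and the second seems to have caught it too. I moved up until the width read 9.9 mm, on the plate, and turned it about 215° clockwise. The last picture shows the plate about 35° past the arm's axis, which agrees with that.

**Last checks:** The rail sits against both fences, the parts around the board look unmoved, and the gripper is clear of everything.

**Not measured:** I had no direct reading of the jaw tilt, the foot compression or the screw angle; those rest on travel, force and the pictures. My board estimate disagreed with the points of contact by about 1 mm in x and 2–4 mm in y, so I relied on contact force there.

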